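# Clamp a power brick in the sloping repair vice

### The job

Mount the laptop power brick in the sloping repair vice: turn the wing knob on the vice's sliding jaw to free it, slide the jaw back, and lay the brick flat on the bed, lengthways between the two jaws and with its long lower side against the two low stops. Then slide the jaw up until the brick is snug between both jaws and turn the knob fully tight again. Leave the glasses case, the bottles and the tool holder where they stand.

Things in the scene. Friction and masses are not known exactly. Their poses are not given: they have to be found in the camera images.
- bed: Sloping aluminium bed of the vice, 110 x 240 x 12 mm, on a grey stand (base 130 x 236 mm) fixed to the worktop at a varying place and yaw. Origin: centre of its upper surface, 85 mm above the worktop. z: the bed's normal, leaning 26 degrees from vertical towards the robot side; x: up the slope; y: level along the bed, from the sliding to the fixed jaw. An 18 mm high end stop stands at y = -116 mm.
- bed_seat (a point): Point on the bed's surface under the centre of a rightly mounted brick (brick against stops and fixed jaw, its long axis along y); 45 mm along the bed's y from the bed's origin. Axes like the bed's.
- fixed_face (a point): Centre of the fixed jaw's rubber face, 19 mm above the bed; this jaw is 70 mm wide (x), 16 mm thick, 36 mm high; the bed's brick place lies on its -y side. Axes like the bed's.
- stops_mid (a point): Midway between the two low stops at the bed's lower side, on the line of their upslope faces, 5 mm above the bed. Each stop is 10 mm high, 6 mm thick (x), 14 mm long (y), centred 45 mm either side of this point, which leaves 76 mm of free room for a finger between them. The brick's lower long side lies against them. Axes like the bed's.
- jaw (a joint): Position of the sliding jaw (m): 0 is a gap of 60 mm between the jaw faces; it grows as the jaw opens (towards the bed's -y) to 0.090 (gap 150 mm). Starts too narrow for the brick; reads about 0.058 against it. Freed, it slides with 2 to 3 N (4 N more with the brick); tight, it holds 15 N. Move it by the knob or push its block, which is 48 mm (x) by 46 mm (y) and 38 mm high above the bed.
- knob (a joint): Angle of the clamp knob (rad): 0 is fully tight, against its stop, with the wing along the bed's y axis; it grows as the knob turns counter-clockwise seen from above, to its stop at 1.4 rad, fully free, wing nearly along the slope. The clamp holds below 0.4 and is free above 0.85 rad; in between the knob may creep back a little. Turning takes about 0.1 N m.
- knob_grip (a point): Grip point of the clamp knob, on its axis (the bed's normal), 10 mm below the wing's top, 66 mm above the bed, over the middle of the jaw block. The black wing is a bar 12 mm thick, 40 mm long, 30 mm high, on a steel disc 28 mm across whose top is 20 mm below this point. y axis: along the wing; z: outward along the knob's axis. Travels with the jaw and turns with the knob.
- jaw_face (a point): Centre of the sliding jaw's rubber face, 19 mm above the bed; axes like the bed's.
- brick_center (a point): Centre of the loose laptop power brick, a dark oblong box 50 x 118 x 31 mm (x, y, z; y is the long axis, z is up), about 0.25 kg, lying flat on the worktop to the left or right of the vice. Both ways round are equal.
- case_center (a point): Centre of the loose black glasses case, 60 x 155 x 34 mm with rounded lid, lying on the other side of the vice: a bystander, longer than the brick.
- squeeze_bottle: Standing white squeeze bottle with a spout, 34 mm across, 112 mm high, in front of the vice; origin at the centre of its underside. A bystander.
- bottle_flux: Standing dark bottle, 45 mm across, 98 mm high, at the right; origin at the centre of its underside. A bystander.
- tool_holder: Square black holder with pens, 78 x 76 x 147 mm, standing at the far left; origin at the centre of its underside. A bystander.

How it is judged:
On the way, in this order (a step that is already met when the one before it is completed fails the run):
1. the clamp knob is turned free (beyond 0.85 rad) (value of joint knob above 0.85 rad), for 0.1 s.
2. the brick lies flat on the bed between the jaws (z of brick_center in the frame of bed between 0.012 and 0.02 m and x of brick_center in the frame of bed between -0.01 and 0.01 m and y of brick_center in the frame of bed between 0.01 and 0.055 m and angle between the y axis of brick_center and the y axis of bed, either way round below 0.15 rad), for 0.1 s.
At the end, for the whole second after the job is handed in: The brick lies at rest, flat on the bed (within 0.08 rad) and lengthways between the jaws, its lower side within about 7 mm of the stops; the gap between the jaws exceeds the brick's length by no more than about 3.5 mm; the knob is tight (below 0.25 rad) (value of joint knob below 0.25 rad and value of joint jaw between 0.0545 and 0.0615 m and z of brick_center in the frame of bed between 0.012 and 0.019 m and x of brick_center in the frame of bed between -0.006 and 0.006 m and y of brick_center in the frame of bed between 0.04 and 0.05 m and angle between the y axis of brick_center and the y axis of bed, either way round below 0.08 rad and angle between the z axis of brick_center and the z axis of bed, either way round below 0.08 rad and linear speed of brick below 0.01 m/s and velocity of joint jaw below 0.005 m/s); the robot touches nothing.
It fails at once if the glasses case is moved more than 25 mm (distance of case_center from where it was at the start of the episode above 0.025 m).
It fails at once if a bottle or the tool holder is moved more than 25 mm or tipped (distance of any of squeeze_bottle, bottle_flux, tool_holder from where it was at the start of the episode above 0.025 m or angle between any of squeeze_bottle, bottle_flux, tool_holder's own z axis and vertical above 0.5 rad).
It also fails if it takes over 67 s, if anything falls off the work surface, if the arm or the gripper's body presses on something with over 40 N, if the wrist force passes 120 N, or if a joint passes its speed limit or range.

### The arm

A 6-joint arm with a two-finger parallel gripper is mounted at the origin on a cart in front of the work surface, level with it; the furniture and walls round the work are solid. World frame = base frame: x ahead of the robot, y to its left, z up, the work surface at z = 0. Lengths are in m, angles in rad, forces in N, time in s.
With the tool pointing down it reaches from about 0.25 to 0.775 m from the base axis. Payload 4 kg.
Tool frame: the origin (TCP) lies at the very end of the fingers, on their centre line; the grasp point (between the pads) lies 19 mm behind it; z points along the fingers, y is the line along which they close (so a half turn about z gives the same grasp; the last joint's range is limited). The gripper opens to 94 mm and grips with 3 to 60 N. Pads are 16 mm wide; open, the fingers measure 119 mm over their backs; the gripper's body (75 mm by 177 mm) begins 78 mm behind the grasp point.
Start: joints at [1.011, 0.087, 1.371, -0, 1.684, -0.103], TCP at [0.243, 0.494, 0.206] pointing down, gripper open.
Joint ranges: [-3.1, 3.1], [-0.76, 2.03], [0.27, 2.55], [-1.08, 4.22], [0.17, 2.65], [-2.57, 2.57]. Speed limits (rad/s): [2.79, 2.79, 3.14, 3.14, 3.14, 3.14].

### API

Orientations are given as [roll, pitch, yaw] about the fixed x, y, z axes, in that order (R = Rz(yaw) Ry(pitch) Rx(roll)).
In Python, from bench import robot, vision gives the robot as it stands.
- The arm moves only by the shell command python3 -m crank 'ROWS'. ROWS is JSON, a list of rows, each a list of 3 entries, a list of its own where there are three numbers: the closure, from 0 (fully open) to 1 (shut), then the shift along the tool's x, y, z in m, then the turn, a rotation vector about the tool's x, y, z in degrees. A call has 1 to 8 rows; each row shifts and turns the commanded pose from where the row before left it, along the tool's axes as they then stand; what a row does not reach is not made up. A row lasts 1/10 s, in which the tool goes at most 50 mm and 8.59 degrees, less where a joint would pass 70% of its speed; a pose out of reach is approached as far as the arm can. A call with a gripper value outside its range is refused whole. The fingers move at their own pace and stop on an object; the grip force is fixed at half the most. Time passes only in rows, so rows that do not move let the fingers close. It gives the time, the measured TCP pose, the force, the opening and the grip force at its end, in the units of the state.
- robot.get_obs(): the state, without advancing time (a new reading comes with each control period).
- vision.snapshot(name): name is "side" or "top" or "wrist"; returns a dict with "color" (480x640x3 uint8, red, green, blue), "z_map" (480x640 float32, m along the optical axis (not along the pixel's ray), 0 where there is no reading), "fx", "fy", "cx", "cy" (pixels), "R" (3x3) and "t" (3): a world point X has camera coordinates R X + t. Camera axes: x right, y down, z forward; pixel columns grow to the right and rows downward; lengths in m; the calibration is good to about 2 mm. A picture is of the moment at which its call begins.
- robot.close_job(): hands the job in; it is judged then, once.
The state is a dict: "time": time; "joint_positions": joint angles; "qvel": joint speeds; "joint_torque": joint torques, N m; "tool_pos": TCP position; "ee_rot": TCP orientation; "wrist_force": force on the tool from outside, world axes, zero at the start; "wrist_torque": the same for the moment, N m; "width": finger opening in m; "finger_force": force on a finger pad.
Only numpy, scipy, OpenCV 4.12 (cv2) and the standard library are available. Lean on these libraries where they do the work, as an engineer would, in place of code of your own. Each camera call takes 0.05 s, during which the arm holds its last target. There are 200 camera calls.

## Working session

There is one attempt and no reset: what is moved stays moved. The work goes in short steps, Python scripts to look and compute and a shell command to move; the robot and the scene stay as the last step left them, time stands still between calls to the robot, and variables do not carry over. Pictures are saved under pics/ and viewed, at most 10 in all, crops included, and the job is handed in when it is done.

```bash
ls; mkdir -p pics
python3 - <<'E'
from bench import robot, vision
import cv2, numpy as np
for n in ("top","side"):
    s=vision.snapshot(n); np.savez(f"{n}0.npz",**s)
    cv2.imwrite(f"pics/{n}0.png",s["color"][:,:,::-1])
    print(n,s["fx"],s["cx"],s["cy"],(-s["R"].T@s["t"]).round(3),s["R"].round(3).tolist())
o=robot.get_obs(); print(o["time"],o["tool_pos"],o["ee_rot"],o["width"])
E
```

```text
pics
top 459.6986147255184 332.51430748352595 242.00976419179534 [0.259 0.025 1.304] [[-0.018, -1.0, 0.014], [-0.987, 0.016, -0.159], [0.159, -0.016, -0.987]]
side 501.1576094010723 318.6113125769203 240.78455132033787 [ 0.26  -1.096  0.719] [[0.983, -0.182, -0.021], [-0.105, -0.466, -0.878], [0.15, 0.866, -0.477]]
0.1 [0.24233228 0.49320509 0.20442537] [-3.13963607e+00 -1.87523327e-04  2.68480493e+00] 0.09437867057288502
```

View pics/top0.png

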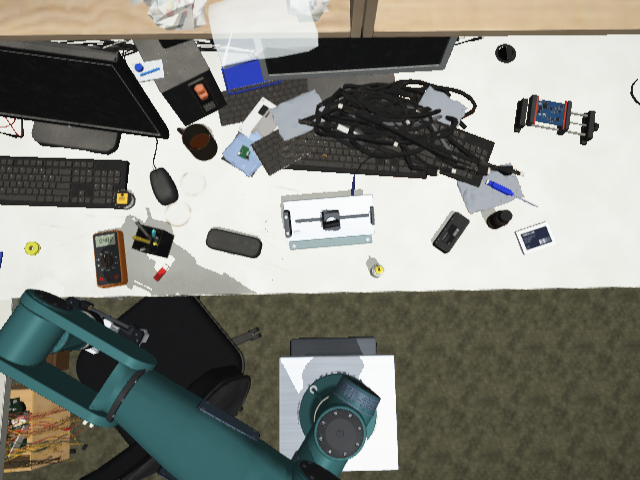

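View pics/side0.png

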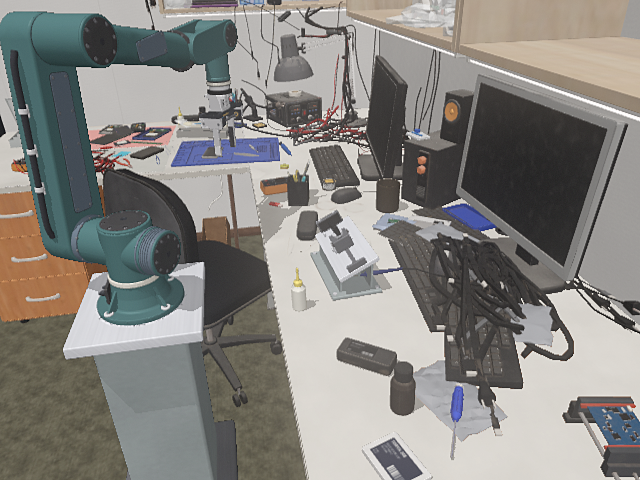

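```bash
cat > h.py <<'E'
import numpy as np, cv2
def load(n): return dict(np.load(n))
def pts(s):
    v,u=np.mgrid[0:480,0:640]; z=s["z_map"]
    c=np.stack([(u-s["cx"])/s["fx"]*z,(v-s["cy"])/s["fy"]*z,z],-1)
    return (c-s["t"])@s["R"]
def crop(s,x0,y0,w,h,k,name):
    cv2.imwrite(name,cv2.resize(s["color"][y0:y0+h,x0:x0+w,::-1],None,fx=k,fy=k,interpolation=cv2.INTER_CUBIC))
E
python3 - <<'E'
from h import *
s=load("top0.npz"); P=pts(s)
a=s["color"][185:285,270:400,::-1]; b=s["color"][185:285,400:530,::-1]
cv2.imwrite("pics/c0.png",cv2.resize(np.vstack([a,b]),None,fx=3,fy=3,interpolation=cv2.INTER_CUBIC).astype(np.uint8)); 
def obj(x0,y0,w,h,z0,z1):
    Q=P[y0:y0+h,x0:x0+w].reshape(-1,3); Q=Q[(Q[:,2]>z0)&(Q[:,2]<z1)]
    r=cv2.minAreaRect((Q[:,:2]*1000).astype(np.float32)); print(len(Q),r,Q[:,2].mean(), np.percentile(Q[:,2],[5,50,95]))
obj(425,205,50,55,.022,.045)
obj(200,220,68,42,.022,.045)
obj(362,255,28,28,.05,.13)
obj(484,205,32,28,.05,.13)
# bed plane fit
Q=P[195:250,280:378].reshape(-1,3)
m=(Q[:,2]>.05)&(Q[:,2]<.115); A=Q[m]
best=None
rng=np.random.default_rng(0)
for _ in range(500):
    p=A[rng.choice(len(A),3,False)]; n=np.cross(p[1]-p[0],p[2]-p[0]); n/=np.linalg.norm(n)+1e-12; n*=np.sign(n[2])
    k=abs((A-p[0])@n)<.003
    if best is None or k.sum()>best.sum(): best=k
B=A[best]; c=B.mean(0); n=np.linalg.svd(B-c)[2][2]; n*=np.sign(n[2])
print(len(A),len(B),c,n,np.degrees(np.arccos(n[2])), np.degrees(np.arctan2(n[1],n[0])))
for uv in [(331,218),(288,222),(372,218)]: print(uv,P[uv[1],uv[0]])
E
```

```text
712 ((487.271728515625, -334.40277099609375), (50.31355285644531, 118.7264175415039), 52.61393737792969) 0.03019196112836137 [0.02556988 0.03031555 0.03429231]
1094 ((465.2913513183594, 282.5533752441406), (155.4456329345703, 60.090850830078125), 75.82781219482422) 0.03237036054289101 [0.02698982 0.03249515 0.03697405]
125 ((378.7850036621094, -118.05591583251953), (33.598297119140625, 30.612089157104492), 86.11695098876953) 0.06981022508317133 [0.05642328 0.06577279 0.09576653]
265 ((515.5359497070312, -461.5603942871094), (42.92593765258789, 39.01962661743164), 62.45397186279297) 0.08235609982957076 [0.05675182 0.08631894 0.10089132]
3188 2302 [0.522478   0.01061415 0.08572554] [-0.43756437 -0.03230913  0.89860644] 26.02450929345917 -175.77702511993462
(331, 218) [0.51131445 0.0080853  0.1308311 ]
(288, 222) [0.50449653 0.12084123 0.12087663]
(372, 218) [ 0.51621494 -0.10212299  0.10017947]
```

View pics/c0.png

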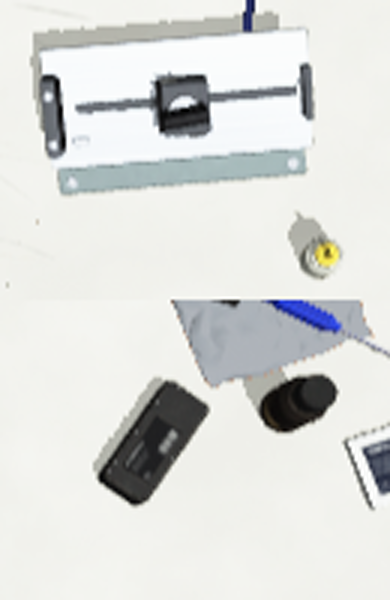

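```bash
cat >> h.py <<'E'
from scipy.spatial.transform import Rotation as Ro
def bedR(yaw,tilt=26):   # yaw = azimuth of upslope direction
    return (Ro.from_euler('z',yaw,degrees=True)*Ro.from_euler('y',-tilt,degrees=True)).as_matrix()
def toolR(BR,k=0):       # tool z=-n, tool x=bed y, turned k rad CCW seen from above
    return BR@Ro.from_euler('z',k).as_matrix()@np.array([[0,1,0],[1,0,0],[0,0,-1.]])
def delta(obs,p,R):
    T=Ro.from_euler('xyz',obs["ee_rot"]).as_matrix(); r=Ro.from_matrix(T.T@R).as_rotvec(degrees=True)
    d=np.array(p)-obs["tool_pos"]
    print("turn",r.round(2),"|",np.linalg.norm(r).round(1),"shift before turn",(T.T@d*1000).round(1),"shift after turn",(R.T@d*1000).round(1),"mm")
E
python3 - <<'E'
from h import *
from bench import robot
s=load("top0.npz"); P=pts(s)
Q=P[190:255,275:382].reshape(-1,3)
for yaw in (4.2,):
    R=bedR(yaw); L=Q@R
    # bed surface height along normal
    L=L-np.array([0.5229*0+0,0,0])
    h=L[:,2]; hist,e=np.histogram(h,100,(h.max()-.12,h.max())); c=e[hist.argmax()]; h0=np.median(h[abs(h-c)<.005]); print("h0",h0)
    b=L[abs(h-h0)<.004]; r=cv2.minAreaRect((b[:,:2]*1000).astype(np.float32)); print(r,np.percentile(b[:,0],[.5,99.5]),np.percentile(b[:,1],[.5,99.5]))
    o=np.array([r[0][0]/1000,r[0][1]/1000,h0]); print("origin",R@o)
    L=L-o
    for lo,hi in ((.012,.024),(.026,.044),(.05,.062),(.066,.09)):
        k=L[(L[:,2]>lo)&(L[:,2]<hi)&(abs(L[:,0])<.06)]
        hh,e=np.histogram(k[:,1],26,(-.13,.13)); print(lo,hi,[(round(a*1000),int(n)) for a,n in zip(e,hh) if n])
        k=k[abs(k[:,1])<.08]
        if len(k): print("   x",k[:,0].min(),k[:,0].max(),"y",k[:,1].min(),k[:,1].max(),k[:,2].max())
E
```

```text
h0 1.057706350502406
((804.9567260742188, 5.642564296722412), (0.0, 0.0), 0.0) [0.80495671 0.80495671] [0.00564256 0.00564256]
origin [0.25871136 0.02465633 1.30352997]
0.012 0.024 []
0.026 0.044 []
0.05 0.062 []
0.066 0.09 []
```

Invalid (zero) depth pixels map to the camera centre; filter them.

Run:
```python
from h import *
s=load("top0.npz"); P=pts(s)
Q=P[190:255,275:382].reshape(-1,3); Q=Q[(Q[:,2]>.03)&(Q[:,2]<.3)]
R=bedR(4.2); L=Q@R
h=L[:,2]; hist,e=np.histogram(h,100); c=e[hist.argmax()]; h0=np.median(h[abs(h-c)<.005])
b=L[abs(h-h0)<.004]; r=cv2.minAreaRect((b[:,:2]*1000).astype(np.float32)); print(h0,r,np.percentile(b[:,0],[.5,99.5]),np.percentile(b[:,1],[.5,99.5]))
o=np.array([r[0][0]/1000,r[0][1]/1000,h0]); print("origin",R@o)
L=L-o
for lo,hi in ((.012,.024),(.026,.044),(.05,.062),(.066,.09)):
    k=L[(L[:,2]>lo)&(L[:,2]<hi)&(abs(L[:,0])<.06)]
    hh,e=np.histogram(k[:,1],26,(-.13,.13)); print(lo,hi,[(round(a*1000),int(n)) for a,n in zip(e,hh) if n])
    k=k[abs(k[:,1])<.08]
    if len(k): print("   x",k[:,0].min(),k[:,0].max(),"y",k[:,1].min(),k[:,1].max(),k[:,2].max())
```

```text
-0.15179725868557434 ((504.46527099609375, -24.99396514892578), (240.05767822265625, 110.92054748535156), 89.70316314697266) [0.45015973 0.55929694] [-0.14267232  0.09128364]
origin [0.52038809 0.01315364 0.08470855]
0.012 0.024 [(-120, 57), (-30, 2), (-20, 2), (-10, 3), (100, 10), (110, 3)]
   x 0.022095783860992646 0.024349789727801885 y -0.02530308133106976 -0.004143550239841316 0.022682857722304717
0.026 0.044 [(-30, 33), (-20, 46), (-10, 32), (0, 43), (10, 54), (100, 61), (110, 98), (120, 1)]
   x -0.02783790224857119 0.02826727599438339 y -0.026476531717855974 0.019703724336727152 0.04391055773956544
0.05 0.062 [(-30, 1), (-20, 4), (-10, 4), (0, 4), (10, 4)]
   x 0.0037706919440745335 0.007646445509939093 y -0.02195945173359743 0.015105000093588093 0.06166532861306384
0.066 0.09 [(-30, 6), (-20, 18), (-10, 22), (0, 20), (10, 14)]
   x -0.006348613496207911 0.007394460478694076 y -0.022573790194779016 0.016145465872238807 0.07991137995358791
```

```bash
cat >> h.py <<'E'
BO=np.array([0.5204,0.0132,0.0847]); BY=3.9; BR=bedR(BY)
def bed(x,y,z): return BO+BR@np.array([x,y,z])/1000
def inbed(p): return (BR.T@(np.array(p)-BO)*1000).round(1)
E
python3 - <<'E'
from h import *
from bench import robot
delta(robot.get_obs(),bed(0,-3,140),toolR(BR))
E
```

```text
turn [-23.68 -13.54  58.87] | 64.9 shift before turn [-409.7 -341.5   -5.5] shift after turn [-500.8  167.5   74.9] mm
```

```bash
python3 -m crank '[[0,[0,0,0],[-2.96,-1.69,7.36]],[0,[0,0,0],[-2.96,-1.69,7.36]],[0,[0,0,0],[-2.96,-1.69,7.36]],[0,[0,0,0],[-2.96,-1.69,7.36]],[0,[0,0,0],[-2.96,-1.69,7.36]],[0,[0,0,0],[-2.96,-1.69,7.36]],[0,[0,0,0],[-2.96,-1.69,7.36]],[0,[0,0,0],[-2.96,-1.69,7.36]]]'
python3 - <<'E'
from h import *
from bench import robot
delta(robot.get_obs(),bed(0,-3,140),toolR(BR))
E
```

```text
time: 0.9
tool_pos: [0.2424, 0.4931, 0.2052]
ee_rot: [2.685, -0.003, 1.634]
wrist_force: [0.1, 0.6, 0.7]
width: 0.0943
finger_force: 0.0
turn [ 0.17 -0.04 -0.35] | 0.4 shift before turn [-499.7  170.    75.8] shift after turn [-500.7  167.1   75.6] mm
```

```bash
python3 -m crank '[[0,[-0.045,0.015,0],[0,0,0]],[0,[-0.045,0.015,0],[0,0,0]],[0,[-0.045,0.015,0],[0,0,0]],[0,[-0.045,0.015,0],[0,0,0]],[0,[-0.045,0.015,0],[0,0,0]],[0,[-0.045,0.015,0],[0,0,0]],[0,[-0.045,0.015,0],[0,0,0]],[0,[-0.045,0.015,0],[0,0,0]]]' >/dev/null;  python3 -m crank '[[0,[-0.045,0.015,0.02],[0,0,0]],[0,[-0.045,0.015,0.02],[0,0,0]],[0,[-0.045,0.015,0.02],[0,0,0]],[0,[-0.005,0.002,0.016],[0,0,0]],[0,[0,0,0],[0,0,0]],[0,[0,0,0],[0,0,0]]]'
python3 - <<'E'
from h import *
from bench import robot,vision
s=vision.snapshot("wrist"); np.savez("w1.npz",**s); cv2.imwrite("pics/w1.png",s["color"][:,:,::-1])
o=robot.get_obs(); delta(o,bed(0,-3,140),toolR(BR)); print(o["joint_positions"].round(2))
P=pts(s).reshape(-1,3); L=(P-BO)@BR*1000
L=L[(s["z_map"].ravel()>0)]
for lo,hi in ((-4,4),(34,42),(70,80)):
    k=L[(L[:,2]>lo)&(L[:,2]<hi)&(abs(L[:,0])<70)&(abs(L[:,1])<(140 if lo<0 else 60))]
    if len(k)>10: print(lo,len(k),np.percentile(k,[1,50,99],axis=0).round(1).tolist(),cv2.minAreaRect(k[:,:2].astype(np.float32)))
E
```

```text
time: 2.3
tool_pos: [0.4569, 0.0113, 0.21]
ee_rot: [2.688, -0.003, 1.639]
wrist_force: [0.3, 0.5, 0.6]
width: 0.094
finger_force: 0.0
turn [ 0.07 -0.16  0.03] | 0.2 shift before turn [-6.1  1.5  1.2] shift after turn [-6.1  1.5  1.2] mm
[-0.19 -0.49  1.91  0.12  1.28 -0.26]
-4 29540 [[-52.7, -112.5, -1.1], [1.5, 25.4, 0.7], [55.0, 115.0, 2.5]] ((1.1396903991699219, 1.5225143432617188), (110.41846466064453, 238.01161193847656), 0.11360292136669159)
34 2106 [[-22.3, -24.3, 34.2], [-0.2, -0.1, 38.4], [24.8, 19.0, 40.2]] ((1.2282142639160156, -2.1256465911865234), (48.13357162475586, 45.13117599487305), 0.243397057056427)
70 1057 [[-5.8, -21.3, 71.9], [1.3, -1.2, 76.3], [8.0, 17.0, 77.9]] ((1.250154972076416, -2.568765640258789), (12.050030708312988, 40.018245697021484), 6.373679161071777)
```

View pics/w1.png

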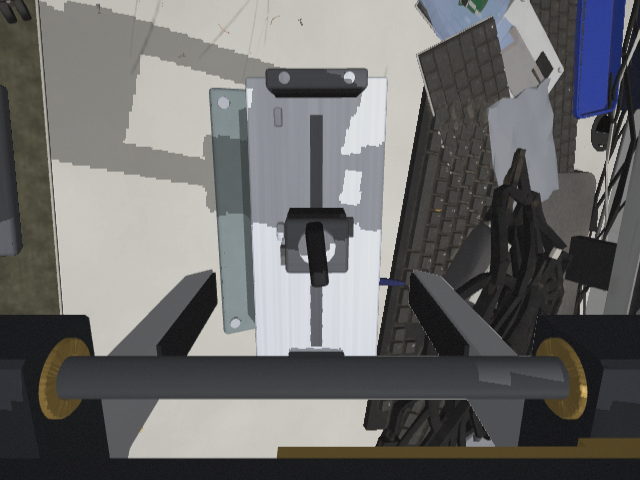

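```bash
python3 -m crank '[[0,[-0.003,0.002,0.03],[0,0,-3]],[0,[-0.002,0.001,0.02],[0,0,-3.3]],[0,[0,0,0],[0,0,0]]]'
python3 - <<'E'
from h import *
from bench import robot,vision
o=robot.get_obs(); delta(o,bed(1,-2.8,53),toolR(BR,0.11)); print(inbed(o["tool_pos"]))
E
```

```text
time: 2.65
tool_pos: [0.4812, 0.0099, 0.1648]
ee_rot: [2.693, 0.045, 1.742]
wrist_force: [-0.9, -0.0, -0.2]
width: 0.0938
finger_force: 0.0
turn [-0.15 -0.27  0.12] | 0.3 shift before turn [-2.5  1.1 36.3] shift after turn [-2.3  1.  36.3] mm
[-0.2 -0.6 89.3]
```

```bash
python3 -m crank '[[0,[-0.002,0.001,0.018],[0,0,0]],[0,[0,0,0.018],[0,0,0]],[0.3,[0,0,0],[0,0,0]],[1,[0,0,0],[0,0,0]],[1,[0,0,0],[0,0,0]],[1,[0,0,0],[0,0,0]],[1,[0,0,0],[0,0,0]]]'
python3 - <<'E'
from h import *
from bench import robot,vision
o=robot.get_obs(); delta(o,bed(1,-2.8,53),toolR(BR,0.11)); print(inbed(o["tool_pos"]))
E
```

```text
time: 3.35
tool_pos: [0.4997, 0.0071, 0.1364]
ee_rot: [2.687, 0.047, 1.738]
wrist_force: [0.0, 0.1, 0.7]
width: 0.0575
finger_force: 0.0
turn [ 0.17 -0.06 -0.05] | 0.2 shift before turn [ 2.1 -2.5  2.7] shift after turn [ 2.1 -2.5  2.7] mm
[ 3.7 -4.7 55.7]
```

```bash
python3 -m crank '[[0.75,[0,0,0.002],[0,0,0]],[0.75,[0,0,0],[0,0,0]],[0.75,[0,0,0],[0,0,0]]]'
python3 - <<'E'
from h import *
from bench import robot,vision
for i in range(3):
    s=vision.snapshot("wrist"); np.savez("w2.npz",**s)
    o=robot.get_obs(); delta(o,bed(1,-2.8,53),toolR(BR,0.11)); print(inbed(o["tool_pos"]),np.abs(o["qvel"]).max())
P=pts(s).reshape(-1,3); L=(P-BO)@BR*1000
L=L[(s["z_map"].ravel()>0)]
for lo,hi in ((-4,4),(34,42),(70,80)):
    k=L[(L[:,2]>lo)&(L[:,2]<hi)&(abs(L[:,0])<70)&(abs(L[:,1])<(140 if lo<0 else 60))]
    if len(k)>10: print(lo,len(k),np.percentile(k,[1,50,99],axis=0).round(1).tolist(),cv2.minAreaRect(k[:,:2].astype(np.float32)))
E
```

```text
time: 3.65
tool_pos: [0.5002, 0.0071, 0.1332]
ee_rot: [2.689, 0.046, 1.737]
wrist_force: [0.0, 0.2, 0.4]
width: 0.0337
finger_force: 0.0
turn [ 0.05 -0.1  -0.07] | 0.1 shift before turn [ 2.1 -1.6 -0.3] shift after turn [ 2.1 -1.6 -0.3] mm
[ 2.8 -4.7 52.7] 0.0016647110067994156
turn [ 0.06 -0.1  -0.07] | 0.1 shift before turn [ 2.1 -1.7 -0.3] shift after turn [ 2.1 -1.7 -0.3] mm
[ 2.9 -4.7 52.7] 0.001106200766161321
turn [ 0.06 -0.09 -0.06] | 0.1 shift before turn [ 2.1 -1.7 -0.3] shift after turn [ 2.1 -1.7 -0.3] mm
[ 2.9 -4.7 52.7] 0.001062632139481589
-4 40062 [[-52.7, -111.7, -1.0], [1.1, 53.0, 0.7], [54.8, 116.0, 2.4]] ((1.201934814453125, 0.642333984375), (110.58363342285156, 240.4496612548828), 0.10531590133905411)
34 2822 [[-22.3, -24.1, 34.1], [6.7, 8.5, 38.3], [24.4, 19.6, 40.2]] ((1.2544841766357422, -2.198810577392578), (48.074214935302734, 45.47988510131836), 0.21900726854801178)
70 2958 [[-20.7, -21.1, 70.5], [1.0, 1.8, 76.2], [25.3, 17.1, 79.6]] ((5.020964622497559, 1.3863162994384766), (40.85332489013672, 37.026206970214844), 41.56404495239258)
```

```bash
sed -i 's/^BO=.*0847\]); /BO=np.array([0.5210,0.0138,0.0855]); /' h.py; python3 -m crank '[[1,[0.002,-0.0016,0],[0,0,0]],[1,[0,0,0],[0,0,0]],[1,[0,0,0],[0,0,0]],[1,[0,0,0],[0,0,0]],[1,[0,0,0],[0,0,0]],[1,[0,0,0],[0,0,0]]]'; python3 -m crank '[[1,[0,0,0],[0,0,-4]],[1,[0,0,0],[0,0,-8]],[1,[0,0,0],[0,0,-8]],[1,[0,0,0],[0,0,-8]],[1,[0,0,0],[0,0,-8]]]'; python3 -c "
from h import *
from bench import robot
o=robot.get_obs(); print(inbed(o['tool_pos']),o['wrist_torque'],o['joint_positions'].round(2)); delta(o,bed(0.5,-3,53),toolR(BR,1.38))"
```

```text
time: 4.4
tool_pos: [0.4982, 0.0091, 0.1323]
ee_rot: [2.69, 0.046, 1.738]
wrist_force: [-2.2, 0.8, 0.3]
width: 0.0118
finger_force: 30.0
time: 4.9
tool_pos: [0.4982, 0.0091, 0.1322]
ee_rot: [2.795, 0.299, 2.329]
wrist_force: [-1.1, 1.4, -0.4]
width: 0.0117
finger_force: 30.0
[-0.2 -3.1 52.1] [ 0.19518758  0.51190584 -0.12653513] [-0.17 -0.35  1.97  0.12  1.08 -1.02]
turn [  0.13  -0.06 -36.54] | 36.5 shift before turn [-0.4  0.6 -0.9] shift after turn [-0.7  0.3 -0.9] mm
```

```bash
python3 -m crank '[[1,[0,0,0],[0,0,-8]],[1,[0,0,0],[0,0,-8]],[1,[0,0,0],[0,0,-8]],[1,[0,0,0],[0,0,-8]],[1,[0,0,0],[0,0,-3.5]],[1,[0,0,0],[0,0,0]]]'; python3 -c "
from h import *
from bench import robot
o=robot.get_obs(); print(inbed(o['tool_pos']),o['wrist_torque']); delta(o,bed(0.5,-60,53),toolR(BR,1.38))"
```

```text
time: 5.5
tool_pos: [0.4982, 0.0091, 0.1321]
ee_rot: [3.036, 0.442, 2.972]
wrist_force: [-0.8, 1.6, -0.2]
width: 0.0119
finger_force: 30.0
[-0.3 -3.2 52. ] [0.08761035 0.45019847 0.0793404 ]
turn [ 0.13 -0.02 -1.34] | 1.3 shift before turn [-12.8 -55.4  -1.1] shift after turn [-11.5 -55.7  -1. ] mm
```

```bash
python3 -m crank '[[1,[-0.001,-0.004,0],[0,0,0]],[1,[-0.002,-0.009,0],[0,0,0]],[1,[-0.0025,-0.011,0],[0,0,0]],[1,[-0.0025,-0.011,0],[0,0,0]],[1,[-0.0025,-0.011,0],[0,0,0]],[1,[-0.0025,-0.011,0],[0,0,0]],[1,[-0.0005,-0.0015,0],[0,0,0]],[1,[0,0,0],[0,0,0]]]'; python3 -c "
from h import *
from bench import robot
o=robot.get_obs(); print(inbed(o['tool_pos']),o['wrist_torque']); delta(o,bed(0.5,-63,53),toolR(BR,1.38))"
```

```text
time: 6.3
tool_pos: [0.5026, -0.0524, 0.1322]
ee_rot: [3.038, 0.441, 2.971]
wrist_force: [-2.9, -2.1, -0.5]
width: 0.0121
finger_force: 30.0
[ -0.1 -64.8  52. ] [-0.27732295  1.08009847 -0.14968666]
turn [-0.03 -0.07 -1.39] | 1.4 shift before turn [-0.2  1.9 -1. ] shift after turn [-0.2  1.9 -1. ] mm
```

```bash
python3 -m crank '[[0,[0,0,0],[0,0,0]],[0,[0,0,0],[0,0,0]],[0,[0,0,-0.02],[0,0,0]],[0,[0,0,-0.04],[0,0,0]],[0,[0,0,-0.045],[0,0,0]],[0,[0,0,-0.045],[0,0,0]],[0,[0,0,0],[0,0,0]]]'
cat >> h.py <<'E'
def down(az): return Ro.from_euler('z',az,degrees=True).as_matrix()@np.diag([1,-1,-1.])
E
python3 -c "
from h import *
from bench import robot
o=robot.get_obs(); print(inbed(o['tool_pos'])); delta(o,[.487,-.334,.14],down(142.6))"
```

```text
time: 7.0
tool_pos: [0.4397, -0.0565, 0.2775]
ee_rot: [3.04, 0.461, 2.974]
wrist_force: [0.5, -0.8, -0.8]
width: 0.0642
finger_force: 0.0
[  7.  -64.6 210.2]
turn [11.99 24.49 28.61] | 39.5 shift before turn [ -22.1 -281.   136.7] shift after turn [-206.1 -191.8  137.5] mm
```

```bash
python3 -m crank '[[0,[0,0,0],[2.4,4.9,5.72]],[0,[0,0,0],[2.4,4.9,5.72]],[0,[0,0,0],[2.4,4.9,5.72]],[0,[0,0,0],[2.4,4.9,5.72]],[0,[0,0,0],[2.4,4.9,5.72]]]' >/dev/null; python3 -m crank '[[0,[-0.03,-0.028,0.0],[0,0,0]],[0,[-0.03,-0.028,0.0],[0,0,0]],[0,[-0.03,-0.028,0.0],[0,0,0]],[0,[-0.03,-0.028,0.02],[0,0,0]],[0,[-0.03,-0.028,0.03],[0,0,0]],[0,[-0.03,-0.028,0.04],[0,0,0]],[0,[-0.026,-0.024,0.04],[0,0,0]],[0,[0,0,0],[0,0,0]]]'
python3 - <<'E'
from h import *
from bench import robot,vision
s=vision.snapshot("wrist"); s=vision.snapshot("wrist"); np.savez("w3.npz",**s); cv2.imwrite("pics/w3.png",s["color"][:,:,::-1])
o=robot.get_obs()
P=pts(s).reshape(-1,3); P=P[s["z_map"].ravel()>0]
k=P[(P[:,2]>.022)&(P[:,2]<.04)&(np.hypot(P[:,0]-.487,P[:,1]+.334)<.085)]
r=cv2.minAreaRect((k[:,:2]*1000).astype(np.float32)); print(len(k),r,np.percentile(k[:,2],[5,50,95])); print(o["tool_pos"])
delta(o,[.487,-.334,.008],down(142.6))
E
```

```text
time: 8.3
tool_pos: [0.4789, -0.3253, 0.1347]
ee_rot: [-3.136, -0.029, 2.486]
wrist_force: [0.6, -0.4, -0.7]
width: 0.0942
finger_force: 0.0
9381 ((488.0396728515625, -333.7431335449219), (50.07046127319336, 117.06331634521484), 53.011016845703125) [0.02841402 0.03113643 0.03240162]
[ 0.48135767 -0.32403023  0.14140191]
turn [-0.24 -1.16  0.  ] | 1.2 shift before turn [-13.2  -3.9 133.2] shift after turn [-10.5  -4.5 133.4] mm
```

View pics/w3.png

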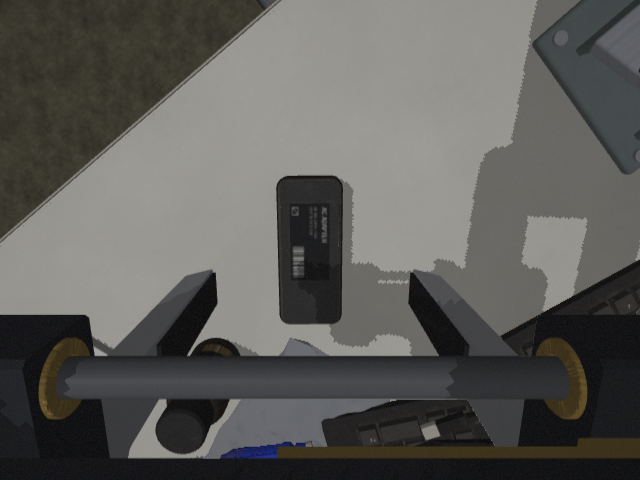

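```bash
python3 -m crank '[[0,[-0.010,-0.004,0.035],[-0.2,-1.1,0.4]],[0,[0,0,0.035],[0,0,0]],[0,[0,0,0.01],[0,0,0]],[0,[0,0,0],[0,0,0]],[0,[0,0,0],[0,0,0]]]'
python3 - <<'E'
from h import *
from bench import robot,vision
o=robot.get_obs()
delta(o,[.488,-.334,.008],down(143))
E
```

```text
time: 8.9
tool_pos: [0.4879, -0.3339, 0.066]
ee_rot: [-3.14, 0.007, 2.483]
wrist_force: [0.6, -0.4, 1.5]
width: 0.0938
finger_force: 0.0
turn [-0.1   0.38 -0.71] | 0.8 shift before turn [ 0.2  0.1 58. ] shift after turn [-0.1 -0.  58. ] mm
```

```bash
python3 -m crank '[[0.1,[0,0,0.025],[0,0.3,-0.7]],[0.2,[0,0,0.025],[0,0,0]],[0.3,[0,0,0.007],[0,0,0]],[1,[0,0,0],[0,0,0]],[1,[0,0,0],[0,0,0]],[1,[0,0,0],[0,0,0]],[1,[0,0,0],[0,0,0]]]';  python3 -m crank '[[1,[0,0,0],[0,0,0]],[1,[0,0,0],[0,0,0]]]'
```

```text
time: 9.6
tool_pos: [0.4876, -0.3345, 0.0085]
ee_rot: [-3.14, 0.001, 2.494]
wrist_force: [0.6, 1.2, 4.4]
width: 0.0496
finger_force: 30.0
time: 9.8
tool_pos: [0.4876, -0.3345, 0.0085]
ee_rot: [-3.14, 0.001, 2.494]
wrist_force: [1.2, 1.3, 7.0]
width: 0.0501
finger_force: 30.0
```

```bash
python3 -m crank '[[1,[0,0,-0.015],[0,0,0]],[1,[0,0,-0.035],[0,0,0]],[1,[0,0,-0.045],[0,0,0]],[1,[0,0,-0.045],[0,0,0]],[1,[0,0,-0.045],[0,0,0]],[1,[0,0,-0.03],[0,0,0]],[1,[0,0,0],[0,0,0]]]';  python3 - <<'E'
from h import *
from bench import robot,vision
o=robot.get_obs()
delta(o,bed(2,41,100),toolR(BR))
E
```

```text
time: 10.5
tool_pos: [0.4886, -0.3354, 0.2279]
ee_rot: [-3.139, 0.008, 2.494]
wrist_force: [0.2, -0.5, -1.8]
width: 0.05
finger_force: 30.0
turn [-24.32 -10.62  48.27] | 55.1 shift before turn [243.8 301.6  48.8] shift after turn [387.2 -10.   52.5] mm
```

```bash
python3 -m crank '[[1,[0,0,0],[-3.47,-1.52,6.9]],[1,[0,0,0],[-3.47,-1.52,6.9]],[1,[0,0,0],[-3.47,-1.52,6.9]],[1,[0,0,0],[-3.47,-1.52,6.9]],[1,[0,0,0],[-3.47,-1.52,6.9]],[1,[0,0,0],[-3.47,-1.52,6.9]],[1,[0,0,0],[-3.47,-1.52,6.9]]]' >/dev/null; python3 -m crank '[[1,[0.02,0,0],[0,0,0]],[1,[0.04,0,0],[0,0,0]],[1,[0.045,0,0],[0,0,0]],[1,[0.045,0,0],[0,0,0]],[1,[0.045,0,0],[0,0,0]],[1,[0.045,0,0],[0,0,0]],[1,[0.045,0,0],[0,0,0]],[1,[0.045,-0.005,0],[0,0,0]]]' >/dev/null;  python3 -m crank '[[1,[0.035,-0.005,0],[0,0,0]],[1,[0.022,0,0.01],[0,0,0]],[1,[0,0,0.02],[0,0,0]],[1,[0,0,0.02],[0,0,0]],[1,[0,0,0],[0,0,0]],[1,[0,0,0],[0,0,0]]]'
python3 - <<'E'
from h import *
from bench import robot,vision
o=robot.get_obs()
delta(o,bed(2,41,100),toolR(BR)); print(inbed(o["tool_pos"]),o["joint_positions"].round(2))
s=vision.snapshot("wrist"); np.savez("w4.npz",**s); cv2.imwrite("pics/w4.png",s["color"][:,:,::-1])
P=pts(s).reshape(-1,3); L=(P-BO)@BR*1000; L=L[s["z_map"].ravel()>0]
tz=inbed(o["tool_pos"])[2]
for lo,hi,a in ((-4,4,130),(34,42,100),(68,80,100),(tz+14,tz+30,130)):
    k=L[(L[:,2]>lo)&(L[:,2]<hi)&(abs(L[:,0])<70)&(abs(L[:,1])<a)]
    if len(k)>10: print(lo,len(k),np.percentile(k,[1,50,99],axis=0).round(1).tolist(),cv2.minAreaRect(k[:,:2].astype(np.float32)))
E
```

```text
time: 12.6
tool_pos: [0.4719, 0.0535, 0.1722]
ee_rot: [2.701, -0.008, 1.638]
wrist_force: [-0.5, -0.1, -1.6]
width: 0.0499
finger_force: 30.0
turn [-0.75 -0.4  -0.24] | 0.9 shift before turn [-1.9  5.6 -1.9] shift after turn [-1.9  5.6 -1.8] mm
[-3.6 42.9 98.2] [-0.05 -0.42  1.94  0.06  1.19 -0.12]
-4 8122 [[-54.2, -118.0, -1.6], [38.3, 68.1, 0.2], [54.6, 118.6, 1.8]] ((0.2930183410644531, -0.33521270751953125), (110.34262084960938, 240.36541748046875), 0.18683505058288574)
34 42 [[-23.3, -85.0, 34.7], [22.6, -81.6, 37.1], [24.2, -78.1, 38.2]] ((0.43425750732421875, -81.43077850341797), (7.409951686859131, 47.5380744934082), 89.65267944335938)
68 1354 [[-18.6, -68.3, 68.2], [-1.4, -61.5, 75.3], [19.5, -54.8, 77.3]] ((0.6331634521484375, -63.84028244018555), (13.055642127990723, 39.76091766357422), 75.93379974365234)
112.2 24234 [[-31.3, -11.9, 115.3], [-2.8, 58.6, 120.9], [26.2, 101.1, 125.2]] ((-2.848644256591797, 43.53827667236328), (116.98149108886719, 73.56449890136719), 89.19279479980469)
```

View pics/w4.png

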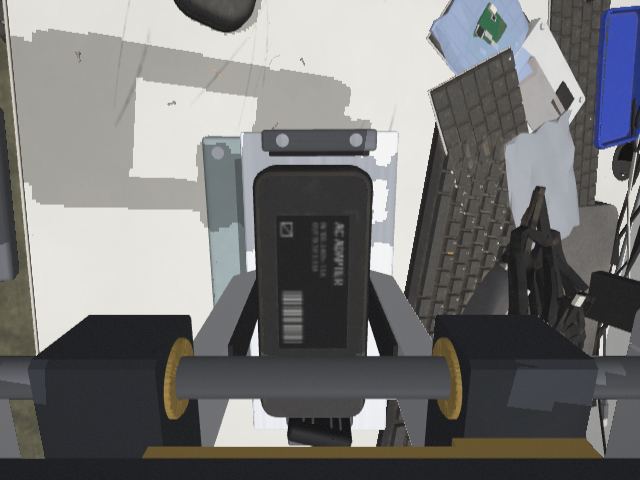

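```bash
python3 -m crank '[[1,[-0.002,0.0055,0.015],[-0.7,-0.4,-0.3]],[1,[0,0,0.03],[0,0,0]],[1,[0,0,0.02],[0,0,0]],[1,[0,0,0],[0,0,0]],[1,[0,0,0],[0,0,0]],[1,[0,0,0],[0,0,0]]]'
python3 - <<'E'
from h import *
from bench import robot,vision
o=robot.get_obs()
delta(o,bed(2,40.5,8.5),toolR(BR)); print(inbed(o["tool_pos"]))
E
```

```text
time: 13.25
tool_pos: [0.5078, 0.0536, 0.1209]
ee_rot: [2.681, 0.001, 1.64]
wrist_force: [-0.0, 0.0, -2.1]
width: 0.0494
finger_force: 30.0
turn [0.41 0.05 0.06] | 0.4 shift before turn [-0.1 -4.3 27.9] shift after turn [-0.1 -4.1 27.9] mm
[ 6.1 40.6 36.4]
```

```bash
python3 -m crank '[[1,[0,-0.003,0.012],[0.3,0,0]],[1,[0,0,0.008],[0,0,0]],[1,[0,0,0],[0,0,0]],[1,[0,0,0],[0,0,0]],[1,[0,0,0],[0,0,0]]]'
python3 - <<'E'
from h import *
from bench import robot,vision
o=robot.get_obs()
delta(o,bed(2,40.5,8.5),toolR(BR)); print(inbed(o["tool_pos"]))
E
```

```text
time: 13.75
tool_pos: [0.5132, 0.0543, 0.0995]
ee_rot: [2.689, 0.001, 1.64]
wrist_force: [-0.6, 0.7, -0.8]
width: 0.0497
finger_force: 30.0
turn [-0.07  0.02  0.08] | 0.1 shift before turn [-0.4  0.4  6.3] shift after turn [-0.4  0.4  6.3] mm
[ 1.6 40.9 14.8]
```

```bash
python3 -m crank '[[1,[0,0,0.003],[0,0,0]],[1,[0,0,0.0025],[0,0,0]],[1,[0,0,0.001],[0,0,0]],[1,[0,0,0],[0,0,0]]]'
python3 - <<'E'
from h import *
from bench import robot,vision
o=robot.get_obs()
delta(o,bed(0,40.5,8.5),toolR(BR)); print(inbed(o["tool_pos"]))
E
```

```text
time: 14.15
tool_pos: [0.5159, 0.0545, 0.0934]
ee_rot: [2.689, 0.001, 1.64]
wrist_force: [-0.1, 0.0, -3.1]
width: 0.05
finger_force: 30.0
turn [-0.09  0.01  0.08] | 0.1 shift before turn [-0.4 -1.3 -0.3] shift after turn [-0.5 -1.3 -0.3] mm
[ 1.3 41.   8.2]
```

```bash
python3 -m crank '[[1,[0,0,0.001],[0,0,0]],[1,[0,0,0.001],[0,0,0]],[1,[0,0,0],[0,0,0]]]'; python3 -m crank '[[1,[0,-0.001,0],[0,0,0]],[1,[0,-0.001,0],[0,0,0]],[1,[0,0,0],[0,0,0]]]'
python3 - <<'E'
from h import *
from bench import robot,vision
o=robot.get_obs()
print(inbed(o["tool_pos"]), (BR.T@o["wrist_force"]).round(1))
E
```

```text
time: 14.45
tool_pos: [0.5161, 0.0545, 0.0934]
ee_rot: [2.69, 0.001, 1.64]
wrist_force: [-13.7, -1.5, 10.4]
width: 0.0497
finger_force: 30.0
time: 14.75
tool_pos: [0.516, 0.0545, 0.0934]
ee_rot: [2.685, 0.001, 1.64]
wrist_force: [-4.7, 0.5, 6.8]
width: 0.0497
finger_force: 30.0
[ 1.5 40.9  8.1] [-1.2  0.8  8.1]
```

```bash
python3 -m crank '[[0.3,[0,0,0],[0,0,0]],[0.3,[0,0,0],[0,0,0]],[0.3,[0,0,0],[0,0,0]],[0.3,[0,0,0],[0,0,0]]]'
cat > look.py <<'E'
from h import *
from bench import robot,vision
import sys
o=robot.get_obs(); print(inbed(o["tool_pos"]), (BR.T@o["wrist_force"]).round(1))
s=vision.snapshot(sys.argv[1]); cv2.imwrite("pics/%s.png"%sys.argv[2],s["color"][:,:,::-1])
P=pts(s).reshape(-1,3); L=(P-BO)@BR*1000; L=L[s["z_map"].ravel()>0]
for n,lo,hi,y0,y1 in (("bed",-3,3,-130,130),("brick",28,33.2,-35,130),("block",34,42,-100,0),("wing",68,80,-100,0)):
    k=L[(L[:,2]>lo)&(L[:,2]<hi)&(abs(L[:,0])<60)&(L[:,1]>y0)&(L[:,1]<y1)]
    if len(k)>10: print(n,len(k),np.percentile(k,[1,50,99],axis=0).round(1).tolist(),cv2.minAreaRect(k[:,:2].astype(np.float32)))
E
python3 look.py wrist w5
```

```text
time: 15.15
tool_pos: [0.515, 0.0544, 0.0908]
ee_rot: [2.689, 0.001, 1.64]
wrist_force: [0.2, -0.1, 0.3]
width: 0.0659
finger_force: 0.0
[-0.6 40.9  6.2] [ 0.3 -0.1  0.2]
bed 23726 [[-53.7, -55.4, -1.3], [-16.8, 61.8, 0.2], [54.2, 117.8, 1.7]] ((0.3443603515625, 30.97989273071289), (110.47686767578125, 177.83363342285156), 0.28568875789642334)
brick 23704 [[-31.1, -13.8, 28.3], [1.8, 58.4, 30.7], [28.8, 105.9, 32.9]] ((-0.041965484619140625, 51.50940704345703), (89.7720718383789, 137.24024963378906), 0.18030627071857452)
```

```bash
python3 -m crank '[[0,[0,0,0],[0,0,0]],[0,[0,0,-0.005],[0,0,0]],[0,[0,0,-0.03],[0,0,0]],[0,[0,0,-0.045],[0,0,0]],[0,[0,0,-0.045],[0,0,0]],[0,[0,0,0],[0,0,0]],[0,[0,0,0],[0,0,0]]]'; python3 look.py wrist w6
```

```text
time: 15.9
tool_pos: [0.4609, 0.0507, 0.2053]
ee_rot: [2.685, 0.001, 1.64]
wrist_force: [0.6, 0.2, -0.3]
width: 0.0942
finger_force: 0.0
[  0.9  40.9 132.9] [ 0.4  0.1 -0.5]
bed 15620 [[-53.9, -72.2, -1.5], [-8.9, 24.4, 0.2], [54.4, 116.7, 1.9]] ((0.2962493896484375, 22.0242919921875), (110.25609588623047, 195.19081115722656), 0.16986410319805145)
brick 9589 [[-21.4, -14.5, 28.3], [2.0, 46.5, 30.6], [25.3, 105.0, 32.8]] ((-4.6626739501953125, 50.834190368652344), (135.7898406982422, 65.7286605834961), 87.61426544189453)
block 618 [[-22.7, -52.3, 34.1], [0.7, -48.1, 37.5], [23.6, -43.0, 39.4]] ((0.8668060302734375, -47.511226654052734), (11.345602035522461, 47.433528900146484), 88.95637512207031)
wing 376 [[-16.1, -73.4, 73.8], [7.1, -66.9, 76.0], [19.8, -63.8, 77.6]] ((1.2960968017578125, -65.8635025024414), (10.374603271484375, 38.021705627441406), 76.78707122802734)
```

View pics/w6.png

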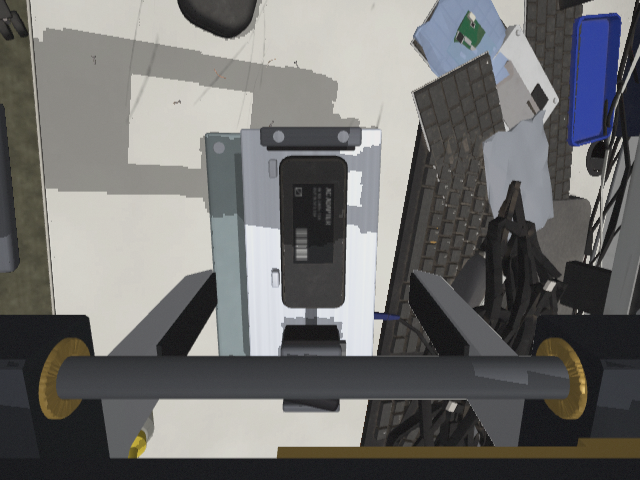

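```bash
python3 -m crank '[[0,[0,0,0],[0,0,-8.5]],[0,[0,0,0],[0,0,-8.5]],[0,[0,0,0],[0,0,-8.5]],[0,[0,0,0],[0,0,-8.5]],[0,[0,0,0],[0,0,-8.5]],[0,[0,0,0],[0,0,-8.5]],[0,[0,0,0],[0,0,-8.5]],[0,[0,0,0],[0,0,-8.5]]]'>/dev/null; python3 -m crank '[[0,[0,0,0],[0,0,-8.5]],[0,[0,0,0],[0,0,0]]]'
python3 - <<'E'
from h import *
from bench import robot,vision
o=robot.get_obs()
delta(o,bed(0.6,-64,53),toolR(BR,1.34)); print(inbed(o["tool_pos"]))
E
```

```text
time: 16.95
tool_pos: [0.4596, 0.0508, 0.2004]
ee_rot: [3.03, 0.434, 2.95]
wrist_force: [-0.1, -0.4, 0.8]
width: 0.094
finger_force: 0.0
turn [-0.07 -0.36 -0.23] | 0.4 shift before turn [ -27.8 -101.4   75.9] shift after turn [ -27.  -101.6   76. ] mm
[ -2.4  41.1 129. ]
```

```bash
python3 -m crank '[[0,[-0.008,-0.03,0],[0,0,0]],[0,[-0.01,-0.036,0.01],[0,0,0]],[0,[-0.01,-0.035,0.02],[0,0,0]],[0.2,[0,0,0.015],[0,0,0]],[0.2,[0,0,0],[0,0,0]],[0.2,[0,0,0],[0,0,0]]]'
python3 - <<'E'
from h import *
from bench import robot,vision
o=robot.get_obs()
delta(o,bed(0.6,-64,53),toolR(BR,1.34)); print(inbed(o["tool_pos"]))
E
```

```text
time: 17.55
tool_pos: [0.49, -0.0518, 0.1632]
ee_rot: [3.028, 0.436, 2.948]
wrist_force: [0.5, -0.2, 0.8]
width: 0.0761
finger_force: 0.0
turn [ 0.   -0.23 -0.32] | 0.4 shift before turn [ 1.3 -1.  32.3] shift after turn [ 1.4 -1.  32.3] mm
[  2.2 -63.4  85.3]
```

```bash
python3 -m crank '[[0.2,[0.001,-0.001,0.016],[0,0,-0.3]],[0.3,[0,0,0.015],[0,0,0]],[0.5,[0,0,0],[0,0,0]],[0.8,[0,0,0],[0,0,0]],[0.8,[0,0,0],[0,0,0]],[0.8,[0,0,0],[0,0,0]]]'
python3 - <<'E'
from h import *
from bench import robot,vision
o=robot.get_obs()
delta(o,bed(0.6,-64,53),toolR(BR,1.34)); print(inbed(o["tool_pos"]))
E
```

```text
time: 18.15
tool_pos: [0.5034, -0.052, 0.1375]
ee_rot: [3.032, 0.442, 2.956]
wrist_force: [0.0, 0.0, 0.8]
width: 0.0386
finger_force: 0.0
turn [-0.04  0.04  0.13] | 0.1 shift before turn [ 2.5 -0.1  3.3] shift after turn [ 2.5 -0.1  3.3] mm
[  3.  -64.5  56.3]
```

```bash
python3 -m crank '[[1,[0.002,0,0.002],[0,0,0]],[1,[0,0,0],[0,0,0]],[1,[0,0,0],[0,0,0]],[1,[0,0,0],[0,0,0]],[1,[0,0,0],[0,0,0]],[1,[0,0,0],[0,0,0]]]'; python3 -m crank '[[1,[0.001,0.004,0],[0,0,0]],[1,[0.0015,0.006,0],[0,0,0]],[1,[0.0015,0.006,0],[0,0,0]],[1,[0.001,0.004,0],[0,0,0]],[1,[0,0,0],[0,0,0]]]';python3 - <<'E'
from h import *
from bench import robot,vision
o=robot.get_obs()
delta(o,bed(0.6,-37,53),toolR(BR,1.34)); print(inbed(o["tool_pos"]),(BR.T@o["wrist_force"]).round(1))
E
```

```text
time: 18.75
tool_pos: [0.502, -0.0518, 0.1334]
ee_rot: [3.032, 0.439, 2.956]
wrist_force: [-2.2, -0.9, 0.9]
width: 0.0121
finger_force: 30.0
time: 19.25
tool_pos: [0.5004, -0.0298, 0.1334]
ee_rot: [3.031, 0.44, 2.957]
wrist_force: [-1.0, 0.4, 0.4]
width: 0.0116
finger_force: 30.0
turn [ 0.07 -0.08  0.15] | 0.2 shift before turn [0.5 5.2 0.3] shift after turn [0.5 5.2 0.3] mm
[ -0.1 -42.1  53.3] [-0.7  0.5  0.8]
```

Now small steps with force watching.

```bash
python3 -m crank '[[1,[0.0004,0.0015,0],[0,0,0]],[1,[0.0004,0.0015,0],[0,0,0]],[1,[0,0,0],[0,0,0]]]'; python3 -m crank '[[1,[0.0004,0.0015,0],[0,0,0]],[1,[0,0,0],[0,0,0]]]';  python3 -m crank '[[1,[0.0004,0.0015,0],[0,0,0]],[1,[0,0,0],[0,0,0]]]'; python3 -c "
from h import *
from bench import robot
o=robot.get_obs(); print(inbed(o['tool_pos']),(BR.T@o['wrist_force']).round(1))"
```

```text
time: 19.55
tool_pos: [0.5003, -0.0281, 0.1334]
ee_rot: [3.032, 0.44, 2.956]
wrist_force: [-1.0, -1.3, 0.1]
width: 0.0117
finger_force: 30.0
time: 19.75
tool_pos: [0.5002, -0.0267, 0.1334]
ee_rot: [3.032, 0.44, 2.956]
wrist_force: [0.1, -2.1, -0.4]
width: 0.0118
finger_force: 30.0
time: 19.95
tool_pos: [0.5001, -0.0252, 0.1334]
ee_rot: [3.032, 0.441, 2.956]
wrist_force: [0.7, -2.5, -0.3]
width: 0.0115
finger_force: 30.0
[ -0.1 -37.5  53.4] [ 0.3 -2.6 -0.5]
```

```bash
python3 -m crank '[[1,[0.0003,0.001,0],[0,0,0]],[1,[0,0,0],[0,0,0]]]';  python3 -m crank '[[1,[0.0003,0.001,0],[0,0,0]],[1,[0,0,0],[0,0,0]]]';python3 -m crank '[[1,[0.0003,0.001,0],[0,0,0]],[1,[0,0,0],[0,0,0]]]'; python3 -c "
from h import *
from bench import robot
o=robot.get_obs(); print(inbed(o['tool_pos']),(BR.T@o['wrist_force']).round(1))"; python3 look.py top t6
```

```text
time: 20.15
tool_pos: [0.5001, -0.025, 0.1334]
ee_rot: [3.034, 0.441, 2.956]
wrist_force: [0.7, -5.2, -1.4]
width: 0.0118
finger_force: 30.0
time: 20.35
tool_pos: [0.5, -0.025, 0.1334]
ee_rot: [3.037, 0.442, 2.957]
wrist_force: [2.0, -8.7, -1.2]
width: 0.0118
finger_force: 30.0
time: 20.55
tool_pos: [0.5, -0.0249, 0.1334]
ee_rot: [3.039, 0.442, 2.957]
wrist_force: [3.0, -10.4, -0.9]
width: 0.0116
finger_force: 30.0
[ -0.2 -37.2  53.4] [  1.6 -10.5  -1.8]
[ -0.2 -37.2  53.4] [  1.6 -10.5  -1.8]
bed 1260 [[-54.2, -117.2, -2.9], [30.0, -10.2, -0.3], [53.9, 114.7, 2.9]] ((-0.3833808898925781, -0.8162460327148438), (110.10523223876953, 238.7467041015625), 0.09848320484161377)
brick 408 [[-25.4, -27.9, 28.1], [6.3, 64.0, 30.3], [28.0, 116.0, 33.1]] ((-2.269552230834961, 41.846195220947266), (151.8697052001953, 65.55845642089844), 87.46298217773438)
block 95 [[-1.4, -60.9, 34.2], [15.5, -40.3, 37.4], [24.1, -8.3, 41.6]] ((13.592399597167969, -32.66510009765625), (59.29334259033203, 27.84441566467285), 81.84536743164062)
wing 19 [[4.8, -54.3, 68.7], [14.9, -44.6, 74.8], [18.8, -37.3, 78.9]] ((10.792908668518066, -46.10385513305664), (19.745573043823242, 7.278163909912109), 41.96304702758789)
```

```bash
python3 -m crank '[[1,[0,0,0],[0,0,4]],[1,[0,0,0],[0,0,8]],[1,[0,0,0],[0,0,8]],[1,[0,0,0],[0,0,8]],[1,[0,0,0],[0,0,8]],[1,[0,0,0],[0,0,8]],[1,[0,0,0],[0,0,8]],[1,[0,0,0],[0,0,8]]]'; python3 -c "
from h import *
from bench import robot
o=robot.get_obs(); print(inbed(o['tool_pos']),(BR.T@o['wrist_force']).round(1),o['wrist_torque']); delta(o,bed(0.6,-37.2,53),toolR(BR,0))"
```

```text
time: 21.4
tool_pos: [0.4999, -0.0249, 0.1335]
ee_rot: [2.707, 0.131, 1.898]
wrist_force: [0.8, -9.9, -0.2]
width: 0.012
finger_force: 30.0
[ -0.2 -37.2  53.5] [ 0.1 -9.9 -0.3] [-1.77002836  0.20456931 -0.79063371]
turn [-0.1   0.39 16.61] | 16.6 shift before turn [-0.3  0.8  0.5] shift after turn [-0.   0.8  0.5] mm
```

```bash
python3 -m crank '[[1,[0,0,0],[0,0,7]],[1,[0,0,0],[0,0,6]],[1,[0,0,0],[0,0,3]],[1,[0,0,0],[0,0,0.5]],[1,[0,0,0],[0,0,0]]]'; python3 -c "
from h import *
from bench import robot
o=robot.get_obs(); print(inbed(o['tool_pos']),(BR.T@o['wrist_force']).round(1),BR.T@o['wrist_torque']); delta(o,bed(0.6,-37.2,53),toolR(BR,0))"
```

```text
time: 21.9
tool_pos: [0.4999, -0.0249, 0.1335]
ee_rot: [2.689, 0.009, 1.642]
wrist_force: [1.4, -10.1, -0.4]
width: 0.0116
finger_force: 30.0
[ -0.2 -37.2  53.5] [  0.4 -10.1  -0.7] [-1.97000006  0.2356667   0.04076882]
turn [-0.04  0.4   0.42] | 0.6 shift before turn [-0.   0.8  0.5] shift after turn [-0.   0.8  0.5] mm
```

```bash
python3 -m crank '[[1,[-0.0025,0,0],[0,0,0]],[1,[0,0,0],[0,0,0]],[0,[0,0,0],[0,0,0]],[0,[0,0,0],[0,0,0]],[0,[0,0,-0.01],[0,0,0]],[0,[0,0,-0.04],[0,0,0]],[0,[0,0,-0.045],[0,0,0]],[0,[0,0,0],[0,0,0]]]'; python3 -m crank '[[0,[0,0,0],[0,0,0]],[0,[0,0,0],[0,0,0]]]'; python3 look.py wrist w7
cat > m.py <<'E'
from h import *
from bench import vision
s=vision.snapshot("wrist"); P=pts(s); L=(P-BO)@BR*1000; L[s["z_map"]==0]=1e4
k=L[(abs(L[...,2]-30)<3)&(L[...,1]>-12)&(L[...,1]<101)&(abs(L[...,0])<32)]; print("brick x",np.percentile(k[:,0],[1,99]),"plane",np.polyfit(k[:,0],k[:,2],1),np.polyfit(k[:,1],k[:,2],1),k[:,2].mean())
for y0 in (0,30,60,90):
    q=k[abs(k[:,1]-y0)<8]; print(y0,q[:,0].min().round(1),q[:,0].max().round(1))
E
python3 m.py
```

```text
time: 22.7
tool_pos: [0.4599, -0.0275, 0.2273]
ee_rot: [2.676, 0.007, 1.645]
wrist_force: [-0.1, -0.0, 1.0]
width: 0.0563
finger_force: 0.0
time: 22.9
tool_pos: [0.4576, -0.0267, 0.2173]
ee_rot: [2.691, 0.002, 1.645]
wrist_force: [-0.2, 0.1, -0.6]
width: 0.0722
finger_force: 0.0
[ -1.5 -36.1 147.4] [-0.4  0.1 -0.4]
bed 20936 [[-53.9, -116.0, -1.6], [7.5, -3.1, 0.2], [54.3, 115.9, 2.0]] ((0.18055343627929688, 0.06281280517578125), (110.37371063232422, 239.7598114013672), 0.10297779738903046)
brick 11123 [[-24.2, -18.2, 28.3], [-0.3, 49.1, 30.7], [25.3, 105.8, 33.0]] ((-1.224212646484375, 37.467803955078125), (140.73304748535156, 67.80338287353516), 89.41934204101562)
block 2003 [[-23.1, -59.9, 34.2], [-0.3, -36.7, 37.9], [24.0, -17.1, 39.7]] ((0.39631080627441406, -37.876617431640625), (47.845699310302734, 46.0936393737793), 0.29788661003112793)
wing 1022 [[-5.6, -56.2, 70.5], [0.2, -36.1, 75.8], [6.0, -17.8, 77.5]] ((0.13038349151611328, -37.009918212890625), (11.645423889160156, 39.03034973144531), 0.6421864628791809)
brick x [-24.36741433  23.22856628] plane [-6.81190043e-04  3.05307238e+01] [1.08989918e-03 3.04797090e+01] 30.53109632455028
0 -24.0 24.8
30 -24.4 24.3
60 -25.5 23.8
90 -25.9 23.0
```

View pics/w7.png

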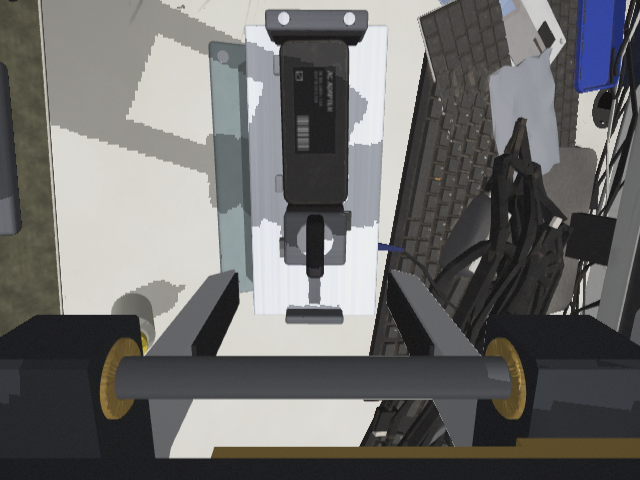

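The brick lies against the stops and sits snug between the jaws in the picture. Its ends are at about rows 40 and 205, and the wing at (315,245) points along the bed. The arm is clear.

```bash
python3 -c "
from bench import robot
print(robot.close_job())"
```

```text
the job is handed in; nothing more can be done
None
```

I mounted the brick flat on the bed, against the stops and snug between the jaws, turned the knob fully tight, and handed the job in at about 23 s; no verdict was returned, and I planned around the case, bottles and tool holder but did not re-measure them at the end.

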